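# Charge the grinding jars and line them up

## Task

Charge each open steel grinding jar with two or three of the white ceramic grinding pieces by tipping them slowly out of the spout of the pouring cup, without reaching into the cup; leave the rest in the cup, none on the bench, and stand the cup level back in the middle of its rubber mat. Stand all the charged jars upright in one neat straight row along the middle of the low white bench shelf, close side by side with no more than about 3 cm between neighbours, and leave the other labware where it is.

Things in the scene. Friction and masses are not known exactly. Their poses are not given: they have to be found in the camera images.
- cup: Steel pouring cup: narrow flat-walled trough 190 mm long (x), 42 mm wide (y), inside 34 mm, floor and walls 4 mm thick. Closed at the back (-x), wire loop standing out 25 mm there; open, lipless at the front (+x). Side walls 40 mm high back of x = +35 mm, 22 mm high ahead of it. Origin: centre of the trough's underside, z up. 0.2 to 0.33 kg empty. Grip it across the side walls near the middle.
- spout (a point): Middle of the front edge of the cup's floor (upper face), where pieces slide out: 95 mm ahead (+x) of the cup's origin, 4 mm above its underside; axes as the cup's. Pieces begin to slide when the spout is tipped down by roughly 15 to 25 degrees, differing from start to start, and stop when it is tipped back a few degrees.
- mat: Black rubber mat, 150 mm (x) by 280 mm (y), 3 mm thick, fixed on the bench; the cup starts on it, its length along the mat's length. Origin: centre of the underside.
- slug1: White ceramic grinding piece, a plain cylinder 22 mm in diameter and 18 mm long, 26 g. Origin: its centre; z along its axis. All eight are alike and start standing on end in the cup, in a close zigzag file from its back wall to about 20 mm short of the spout.
- slug2: White ceramic grinding piece, a plain cylinder 22 mm in diameter and 18 mm long, 26 g. Origin: its centre; z along its axis. All eight are alike and start standing on end in the cup, in a close zigzag file from its back wall to about 20 mm short of the spout.
- slug3: White ceramic grinding piece, a plain cylinder 22 mm in diameter and 18 mm long, 26 g. Origin: its centre; z along its axis. All eight are alike and start standing on end in the cup, in a close zigzag file from its back wall to about 20 mm short of the spout.
- slug4: White ceramic grinding piece, a plain cylinder 22 mm in diameter and 18 mm long, 26 g. Origin: its centre; z along its axis. All eight are alike and start standing on end in the cup, in a close zigzag file from its back wall to about 20 mm short of the spout.
- slug5: White ceramic grinding piece, a plain cylinder 22 mm in diameter and 18 mm long, 26 g. Origin: its centre; z along its axis. All eight are alike and start standing on end in the cup, in a close zigzag file from its back wall to about 20 mm short of the spout.
- slug6: White ceramic grinding piece, a plain cylinder 22 mm in diameter and 18 mm long, 26 g. Origin: its centre; z along its axis. All eight are alike and start standing on end in the cup, in a close zigzag file from its back wall to about 20 mm short of the spout.
- slug7: White ceramic grinding piece, a plain cylinder 22 mm in diameter and 18 mm long, 26 g. Origin: its centre; z along its axis. All eight are alike and start standing on end in the cup, in a close zigzag file from its back wall to about 20 mm short of the spout.
- slug8: White ceramic grinding piece, a plain cylinder 22 mm in diameter and 18 mm long, 26 g. Origin: its centre; z along its axis. All eight are alike and start standing on end in the cup, in a close zigzag file from its back wall to about 20 mm short of the spout.
- jar1: Open steel grinding jar, round, 68 mm outside diameter, 75 mm high, wall 4 mm, floor 6 mm thick, about 0.4 kg. Origin: centre of the underside; z up. The jars are alike; two or three of them are present.
- jar1_mid (a point): Point on the axis of jar1, 30 mm above its underside.
- jar2: Open steel grinding jar, round, 68 mm outside diameter, 75 mm high, wall 4 mm, floor 6 mm thick, about 0.4 kg. Origin: centre of the underside; z up. The jars are alike; two or three of them are present.
- jar2_mid (a point): Point on the axis of jar2, 30 mm above its underside.
- jar3: Open steel grinding jar, round, 68 mm outside diameter, 75 mm high, wall 4 mm, floor 6 mm thick, about 0.4 kg. Origin: centre of the underside; z up. The jars are alike; two or three of them are present.
- jar3_mid (a point): Point on the axis of jar3, 30 mm above its underside.
- riser_top (a point): Centre of the top of the white low bench shelf: a board 130 mm (x) by 400 mm (y, its length), top 50 mm above the bench, nothing above it, fixed. x points to its far long edge, y along it, z up.
- media_bottle: Bystander to leave alone: glass bottle with a blue cap, 66 mm wide, 150 mm high. Origin: centre of its underside.
- wash_bottle: Bystander to leave alone: white plastic wash bottle with a bent spout, 62 mm wide, 165 mm high. Origin: centre of its underside.
- beaker: Bystander to leave alone: empty glass beaker, 70 mm wide, 85 mm high. Origin: centre of its underside.
- small_bottle: Bystander to leave alone: glass bottle with a blue cap, 56 mm wide, 110 mm high. Origin: centre of its underside.
- brush: Bystander to leave alone: flat brush with a wooden handle, about 200 mm long, lying flat, along its x axis.

How it is judged:
By the outcome, as a careful person would: the job done as asked, in the order asked, and still so for the second after the job is handed in, with the robot touching nothing.
Of jar1, jar2, jar3 only 2 to 3 are there at a start; the rules pass over those that are not, and their reading is None.
At some moment in a run one of jar1, jar2, jar3 may be knocked a few centimetres aside while the robot is not near it.
It also fails if it takes over 210 s, if anything falls off the work surface, if the arm or the gripper's body presses on something with over 40 N, if the wrist force passes 120 N, or if a joint passes its speed limit or range.

## Robot

A 6-joint arm with a two-finger parallel gripper is mounted at the origin on the work surface. World frame = base frame: x ahead of the robot, y to its left, z up, the work surface at z = 0. Lengths are in mm, angles in rad, forces in N, time in s.
With the tool pointing down it reaches from about 275 to 825 mm from the base axis. Payload 5.2 kg.
Tool frame: the origin (TCP) lies at the very end of the fingers, on their centre line; the grasp point (between the pads) lies 19 mm behind it; z points along the fingers, y is the direction in which the jaws open and shut (so a half turn about z gives the same grasp; the last joint's range is limited). The gripper opens to 93 mm and grips with 3 to 60 N. Pads are 15 mm wide; open, the fingers measure 128 mm over their backs; the gripper's body (75 mm by 188 mm) begins 65 mm behind the grasp point.
Start: joints at [0.928, 0.259, 1.535, -0, 1.348, -0.203], TCP at [234.147, 497.675, 218.653] pointing down, gripper open.
Joint ranges: [-3.14, 3.14], [-0.91, 2.08], [0.19, 2.58], [-1.22, 4.36], [0.22, 2.71], [-3.12, 3.12]. Speed limits (rad/s): [2.57, 2.57, 3.14, 3.14, 3.14, 3.14].

## Interface

Orientations are given as [roll, pitch, yaw] about the fixed x, y, z axes, in that order (R = Rz(yaw) Ry(pitch) Rx(roll)).
In Python, from bench import robot gives the robot as it stands. The module is installed in compiled form; this text tells all that it offers. Calls block until the motion is done:
- robot.move_ptp(position, orientation): joint-space move of the TCP to a pose.
- robot.move_linear(position, ori=None, speed=150, f_stop=None): straight line of the TCP; ori=None keeps the orientation; speed is the mean speed in mm/s. With f_stop (N) it stops when the force on the tool has changed by that much, and returns True; else False.
- robot.move_j(angles): joint-space move.
- robot.move_gripper(opening): opening from 0.0 (shut) to 1.0 (fully open); the grip force is fixed at half the most; returns when the fingers have stopped.
- robot.sleep(seconds).
- robot.inverse_kinematics(position, orientation): joint angles nearest the present ones, or None.
- robot.get_image(name): name is "scene" or "side" or "wrist"; returns a dict with "img" (384x512x3 uint8, blue, green, red), "fovy" (degrees; the focal length in pixels is half the picture's height over the tangent of half this angle, whatever the lens; pixels are square), "cx", "cy" (the principal point, pixels), "eye" and "orientation" of the camera in the world. Camera axes: x right, y down, z forward; pixel columns grow to the right and rows downward; lengths in mm; the calibration is good to about 2 mm. A picture is of the moment at which its call begins. There is no depth.
A pose or a line that the arm cannot do raises robot.MotionError and nothing moves.
- robot.hand_in(): hands the job in, once; it reports no verdict.
Readings, each from a call of its own:
- robot.current_t(): time.
- robot.current_qpos(): joint angles.
- robot.current_joint_vel(): joint speeds.
- robot.current_joint_efforts(): joint torques, N m.
- robot.current_tcp_pos(): TCP position.
- robot.current_eef_rot(): TCP orientation.
- robot.current_contact_force(): force on the tool from outside, world axes, zero at the start.
- robot.current_ft_torque(): the same for the moment, N m.
- robot.current_gripper_width(): opening from 0.0 (shut) to 1.0 (fully open).
Only numpy, scipy, OpenCV 4.12 (cv2) and the standard library are available. Lean on these libraries where they do the work, as an engineer would, in place of code of your own. Each camera call takes 0.05 s, during which the arm holds its last target.

## Working session

There is one attempt and no reset: what is moved stays moved. The work goes in short steps, each a Python script; the robot and the scene stay as the last script left them, time stands still between calls to the robot, and variables do not carry over. Pictures are saved under pics/ and viewed, and the job is handed in when it is done.

```bash
ls; mkdir -p pics; cat > h.py <<'E'
import numpy as np, cv2
from scipy.spatial.transform import Rotation as R
from bench import robot
def snap(n,f):
    d=robot.get_image(n); cv2.imwrite(f'pics/{f}.png',d['img']); return d
def Rc(d):
    o=np.array(d['orientation'],float)
    return o if o.shape==(3,3) else R.from_euler('xyz',o).as_matrix()
def foc(d): return 192/np.tan(np.radians(d['fovy'])/2)
def ray(d,u,v):
    r=Rc(d)@np.array([(u-d['cx'])/foc(d),(v-d['cy'])/foc(d),1.]); return np.array(d['eye'],float),r
def onz(d,u,v,z):
    e,r=ray(d,u,v); return e+r*(z-e[2])/r[2]
def proj(d,p):
    q=Rc(d).T@(np.array(p,float)-np.array(d['eye'],float)); return foc(d)*q[0]/q[2]+d['cx'],foc(d)*q[1]/q[2]+d['cy']
E
python3 - <<'E'
from h import *
for n in ('scene','side','wrist'):
    d=snap(n,n+'0'); print(n,{k:d[k] for k in d if k!='img'})
print(robot.current_t(),robot.current_eef_rot())
E
```

```text
pics
scene {'fovy': 53.38912230487754, 'cx': 255.12627002506906, 'cy': 192.75085338118873, 'eye': array([ 928.36273212, -674.85772323,  908.38756609]), 'orientation': array([-2.39490579, -0.00657567,  0.61077034])}
side {'fovy': 42.801542719869815, 'cx': 254.06374024395294, 'cy': 194.13852058529883, 'eye': array([  179.76789442, -1193.1006708 ,  1308.59837652]), 'orientation': array([-2.38159482, -0.0207511 , -0.23499982])}
wrist {'fovy': 66.19712904838052, 'cx': 255.83292533558256, 'cy': 188.81348080090035, 'eye': array([166.32736129, 529.27408693, 384.37389088]), 'orientation': array([2.86769755e+00, 1.40768127e-03, 1.13087271e+00])}
0.15 [-3.14022021e+00 -2.87361569e-04  2.70179086e+00]
```

View pics/scene0.png

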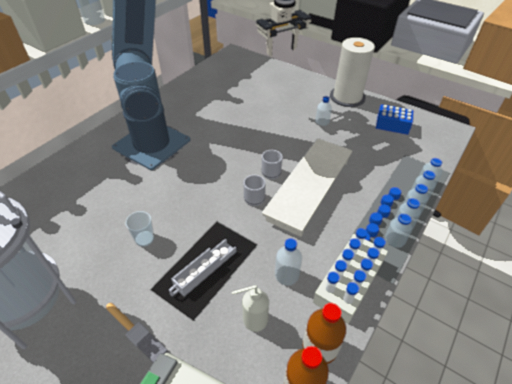

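View pics/side0.png

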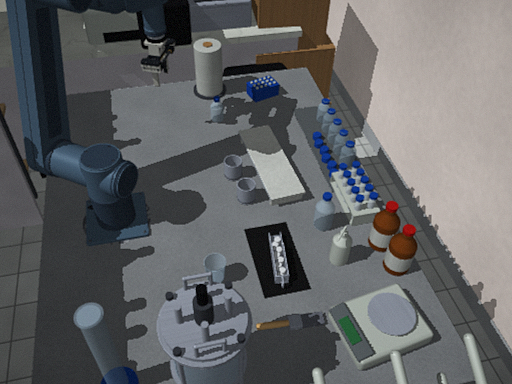

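View pics/wrist0.png

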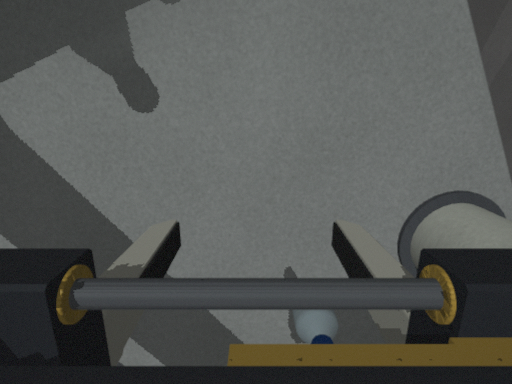

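```bash
python3 - <<'E'
from h import *
for n,x0,y0,w,h in (('scene',140,130,220,190),('side',200,110,160,190)):
    im=cv2.imread(f'pics/{n}0.png')[y0:y0+h,x0:x0+w]
    cv2.imwrite(f'pics/{n}0c.png',cv2.resize(im,None,fx=3.1 if n=='side' else 3.1,fy=3.1,interpolation=cv2.INTER_CUBIC))
E
```

```text
(no output)
```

View pics/scene0c.png

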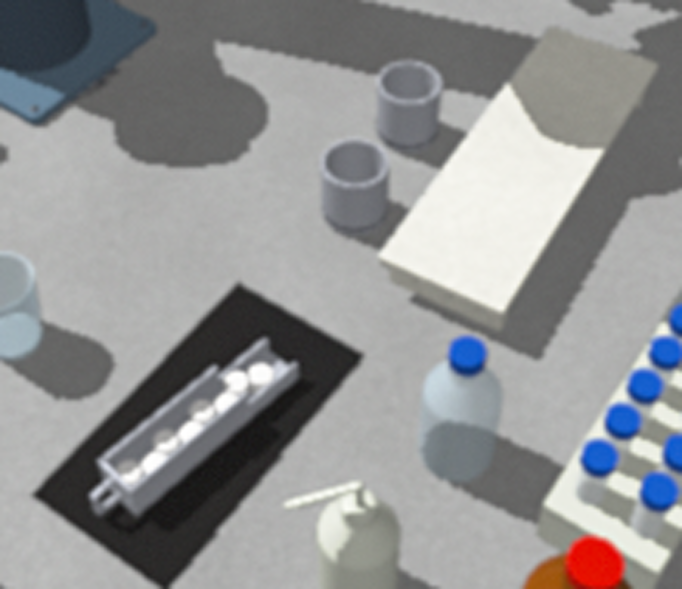

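View pics/side0c.png

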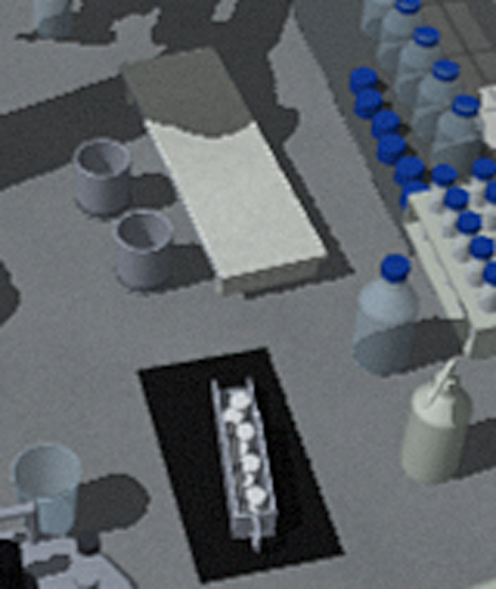

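```bash
python3 - <<'E'
from h import *
d={}
for n in('scene','side'):
    d[n]=robot.get_image(n)
off={'scene':(140,130),'side':(200,110)}
def w(n,p,z): return onz(d[n],off[n][0]+p[0]/3.1,off[n][1]+p[1]/3.1,z)[:2]
P={'scene':dict(mat=[(240,284),(362,354),(167,588),(36,494)],ris=[(550,28),(657,66),(500,318),(380,256)],j1=[(409,85)],j2=[(356,164)],cback=[(100,463),(136,503)],cmid=[(217,368)],cfront=[(268,342),(298,363)]),
'side':dict(mat=[(138,371),(268,349),(343,552),(203,583)],ris=[(121,66),(213,46),(325,252),(217,280)],j1=[(102,161)],j2=[(143,231)],cback=[(231,517),(273,517)],cfront=[(212,382),(251,376)])}
Z=dict(mat=3,ris=50,j1=75,j2=75,cback=43,cmid=43,cfront=25)
for n in P:
    for k in P[n]:
        q=np.array([w(n,p,Z[k]) for p in P[n][k]]); print(n,k,q.round(0).tolist(),'c',q.mean(0).round(1))
        if len(q)==4: print('   sides',[np.linalg.norm(q[i]-q[(i+1)%4]).round(0) for i in range(4)], np.degrees(np.arctan2(*(q[0]+q[1]-q[2]-q[3])[::-1])))
E
```

```text
scene mat [[428.0, -148.0], [572.0, -147.0], [574.0, -422.0], [429.0, -423.0]] c [ 500.9 -285.2]
   sides [np.float64(144.0), np.float64(275.0), np.float64(145.0), np.float64(275.0)] 90.3628681425033
scene ris [[509.0, 318.0], [636.0, 328.0], [670.0, -70.0], [540.0, -73.0]] c [588.8 125.7]
   sides [np.float64(128.0), np.float64(400.0), np.float64(129.0), np.float64(392.0)] 94.72187359582023
scene j1 [[445.0, 120.0]] c [445.3 120.1]
scene j2 [[466.0, -7.0]] c [466.4  -6.9]
scene cback [[474.0, -384.0], [522.0, -394.0]] c [ 498.2 -388.9]
scene cmid [[493.0, -256.0]] c [ 492.5 -256.1]
scene cfront [[503.0, -199.0], [539.0, -201.0]] c [ 521.3 -200. ]
side mat [[424.0, -149.0], [574.0, -150.0], [573.0, -423.0], [427.0, -427.0]] c [ 499.5 -287.3]
   sides [np.float64(150.0), np.float64(273.0), np.float64(146.0), np.float64(278.0)] 90.31713092698469
side ris [[506.0, 317.0], [634.0, 333.0], [664.0, -61.0], [531.0, -77.0]] c [583.9 128.2]
   sides [np.float64(129.0), np.float64(395.0), np.float64(134.0), np.float64(395.0)] 94.08246462800979
side j1 [[439.0, 118.0]] c [439.5 118.1]
side j2 [[461.0, -7.0]] c [461.2  -6.9]
side cback [[465.0, -384.0], [506.0, -393.0]] c [ 485.7 -388.1]
side cfront [[495.0, -199.0], [538.0, -200.0]] c [ 516.5 -199.8]
```

```bash
python3 - <<'E'
from h import *
d=robot.get_image('scene');s=robot.get_image('side')
for n,dd,l in(('scene',d,dict(media=(291,244,150),wash=(258,293,150),beaker=(139,222,85),small=(324,100,110))),('side',s,dict(media=(327,197,150),wash=(343,232,150),beaker=(215,262,85),small=(217,100,110)))):
    for k,v in l.items(): print(n,k,onz(dd,*v).round(0))
# reachability
for th in (0,.2,.45):
  for y in (82,60,100):
    print(th,y,[None if q is None else np.round(q,2).tolist() for q in [robot.inverse_kinematics([504,-294,40],[np.pi,th,np.radians(y)])]])
t=robot.current_t()
robot.move_ptp([504,-310,230],[np.pi,0,np.radians(83)])
print(robot.current_t()-t)
w=snap('wrist','w1');print(w['eye'],w['orientation'],robot.current_tcp_pos(),robot.current_qpos())
E
```

```text
scene media [ 697. -185.  150.]
scene wash [ 706. -337.  150.]
scene beaker [ 299. -321.   85.]
scene small [449. 461. 110.]
side media [ 689. -191.  150.]
side wash [ 688. -341.  150.]
side beaker [ 293. -319.   85.]
side small [445. 462. 110.]
0 82 [[-0.72, 0.49, 1.67, 0.0, 0.98, -0.58]]
0 60 [[-0.72, 0.49, 1.67, -0.0, 0.98, -0.2]]
0 100 [[-0.72, 0.49, 1.67, 0.0, 0.98, -0.89]]
0.2 82 [[-0.61, 0.47, 1.73, -0.24, 0.86, -0.32]]
0.2 60 [[-0.59, 0.51, 1.66, -0.24, 0.97, 0.07]]
0.2 100 [[-0.63, 0.44, 1.79, -0.2, 0.78, -0.68]]
0.45 82 [[-0.46, 0.49, 1.8, -0.61, 0.81, 0.1]]
0.45 60 [[-0.45, 0.57, 1.64, -0.53, 1.04, 0.38]]
0.45 100 [[-0.51, 0.42, 1.92, -0.64, 0.61, -0.19]]
2.9917
[ 513.51621505 -234.9417456   396.5100233 ] [ 2.86839091e+00 -1.09715981e-03 -1.20972427e-01] [ 504.42138735 -309.21119297  230.08274017] [-7.38418295e-01  3.26555132e-01  1.41309844e+00  1.75300622e-04
  1.40188138e+00 -6.17585379e-01]
```

View pics/w1.png

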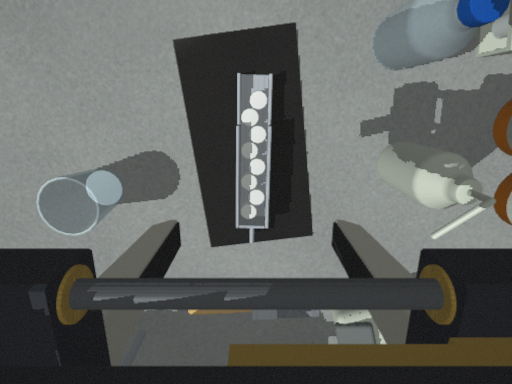

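```bash
python3 - <<'E'
from h import *
w=robot.get_image('wrist')
g=lambda u,v,z: onz(w,u,v,z)[:2]
cv2.imwrite('pics/w1c.png',cv2.resize(w['img'][10:260,160:330],None,fx=2.4,fy=2.4,interpolation=cv2.INTER_CUBIC)) if 0 else None
b=[g(236,228,43),g(268.5,228,43)];f=[g(238,73,25),g(271,73,25)]
print(np.round(b,1),np.round(f,1)); b=np.mean(b,0);f=np.mean(f,0);print((b+f)/2,np.linalg.norm(f-b),np.degrees(np.arctan2(*(f-b)[::-1])))
m=np.array([g(174,39,3),g(296,23,3),g(312,235,3),g(212,246,3)]);print(m.round(1),m.mean(0),[np.linalg.norm(m[i]-m[(i+1)%4]).round(1) for i in range(4)])
E
```

```text
[[ 470.1 -382.6]
 [ 511.9 -387.7]] [[ 497.6 -195. ]
 [ 536.2 -199.7]]
[ 503.94449674 -291.20975901] 189.5787000383367 82.13661337111105
[[ 424.8 -145. ]
 [ 573.3 -145.4]
 [ 573.2 -423.5]
 [ 426.3 -423.2]] [ 499.39108594 -284.27590143] [np.float64(148.5), np.float64(278.0), np.float64(146.9), np.float64(278.2)]
```

```bash
cat >> h.py <<'E'
def cup_to_tcp(spout,yaw,th,dz):
    """TCP pose for a wanted spout point; dz = TCP height above cup underside; grip at cup x=gx"""
    Rm=R.from_euler('xyz',[0,th,yaw]).as_matrix()
    return (np.array(spout)+Rm@np.array([GX-95,0,dz-4]),[np.pi,th,yaw])
GX=0.
E
python3 - <<'E'
from h import *
o=[np.pi,0,np.radians(82.1)]
robot.move_ptp([504,-291.5,90],o)
robot.move_linear([504,-291.5,10],o,speed=80,f_stop=8)
print(robot.current_tcp_pos())
robot.move_gripper(0.0); print(robot.current_gripper_width()*93, robot.current_contact_force())
robot.move_linear([504,-291.5,40],o,speed=40); print(robot.current_contact_force(),robot.current_tcp_pos())
robot.move_linear([504,-291.5,160],o,speed=120)
print(robot.current_t())
for dth in (-.01,-.02,-.1,-0.0):
    t=robot.current_t(); robot.move_linear([504,-291.5,160],[np.pi,dth,o[2]]); print('lin',dth,robot.current_t()-t,robot.current_eef_rot())
q=robot.current_qpos()
for dth in (-.01,-.1,0):
    t=robot.current_t(); robot.move_j(robot.inverse_kinematics([504,-291.5,160],[np.pi,dth,o[2]])); print('j',dth,robot.current_t()-t,robot.current_eef_rot())
snap('wrist','w2');snap('scene','s2');snap('side','d2')
E
```

```text
[ 504.42275535 -291.8234986    10.54834598]
41.669141103864554 [-1.67195801  0.37783943  1.16920708]
[ 0.11613154 -1.04968693 -6.21347502] [ 503.82137748 -291.3345469    39.82707639]
8.1083
lin -0.01 0.25 [-3.14056725 -0.01078231  1.43256991]
lin -0.02 0.25 [-3.14146063 -0.02017769  1.43260676]
lin -0.1 0.25 [-3.14132659 -0.09826192  1.43064997]
lin -0.0 0.25 [-3.14154645e+00 -1.00342107e-03  1.43573276e+00]
j -0.01 0.25 [ 3.14153524 -0.01072385  1.43221143]
j -0.1 0.25 [-3.14118683 -0.09837655  1.42975048]
j 0 0.25 [-3.14145868e+00 -1.03642224e-03  1.43543980e+00]
```

View pics/w2.png

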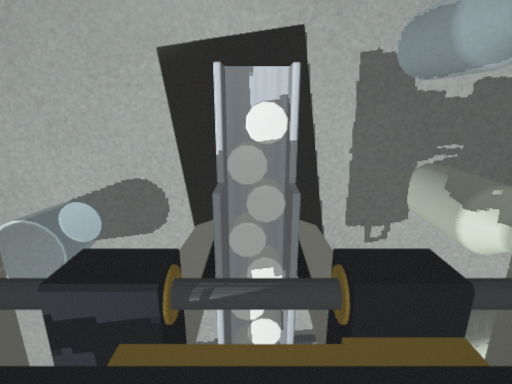

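View pics/s2.png

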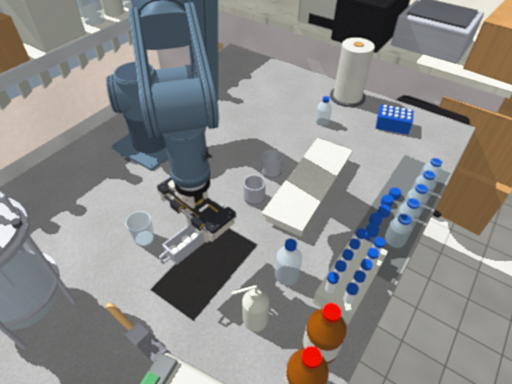

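View pics/d2.png

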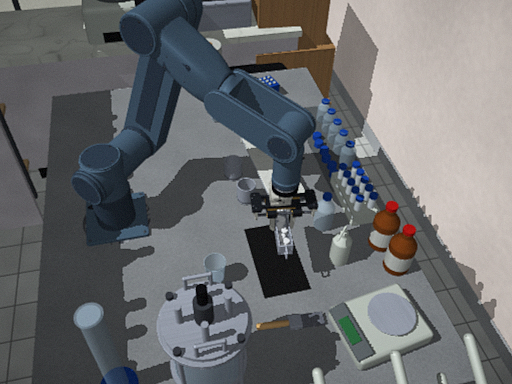

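```bash
python3 - <<'E'
from h import *
o=[np.pi,0,np.radians(82.1)]
B=np.array([464,-7.]);A=np.array([442,119.])
for nm,J in (('B',B),('A',A)):
  for yaw in (60,70,82,95):
    y=np.radians(yaw);u=np.array([np.cos(y),np.sin(y)])
    r=[]
    for th in (0,.15,.3,.45,.55):
        p,e=cup_to_tcp([*(J-14*u),85],y,th,7.3); q=robot.inverse_kinematics(p,e); r.append(None if q is None else [round(float(q[i]),2) for i in(3,4,5)])
    print(nm,yaw,r)
robot.move_linear([449,-150,150],o,speed=120)
w=snap('wrist','w3')
E
```

```text
B 60 [[-0.0, 0.96, 0.02], [-0.17, 1.03, 0.24], [-0.32, 1.12, 0.43], [-0.44, 1.24, 0.58], [-0.51, 1.32, 0.67]]
B 70 [[-0.0, 0.97, -0.16], [-0.18, 1.01, 0.07], [-0.34, 1.07, 0.28], [-0.48, 1.17, 0.45], [-0.56, 1.24, 0.55]]
B 82 [[0.0, 0.99, -0.35], [-0.18, 0.98, -0.14], [-0.35, 1.01, 0.08], [-0.52, 1.07, 0.28], [-0.61, 1.13, 0.4]]
B 95 [[0.0, 1.0, -0.56], [-0.17, 0.96, -0.36], [-0.35, 0.94, -0.14], [-0.54, 0.97, 0.09], [-0.66, 1.01, 0.24]]
A 60 [[-0.0, 0.95, 0.3], [-0.16, 1.06, 0.51], [-0.27, 1.19, 0.68], [-0.36, 1.33, 0.79], [-0.41, 1.42, 0.85]]
A 70 [[-0.0, 0.95, 0.11], [-0.17, 1.04, 0.34], [-0.31, 1.15, 0.52], [-0.41, 1.27, 0.66], [-0.47, 1.35, 0.74]]
A 82 [[-0.0, 0.96, -0.1], [-0.18, 1.01, 0.13], [-0.34, 1.09, 0.34], [-0.47, 1.19, 0.5], [-0.54, 1.26, 0.6]]
A 95 [[-0.0, 0.98, -0.31], [-0.18, 0.98, -0.09], [-0.35, 1.02, 0.13], [-0.51, 1.09, 0.33], [-0.6, 1.15, 0.44]]
```

View pics/w3.png

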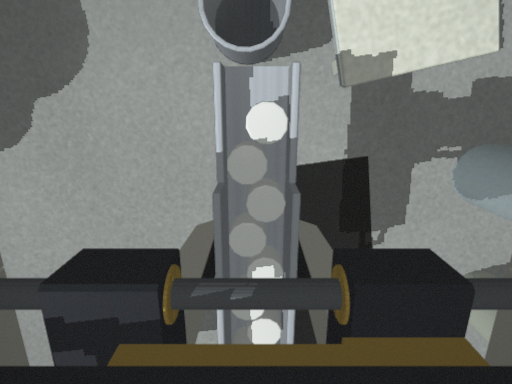

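```bash
python3 - <<'E'
from h import *
o=[np.pi,0,np.radians(82.1)]
robot.move_linear([440,-205,160],o,speed=150)
w=snap('wrist','w4'); print(robot.current_t())
cv2.imwrite('pics/w4c.png',cv2.resize(w['img'][0:100,150:350],None,fx=4,fy=4,interpolation=cv2.INTER_CUBIC))
E
```

```text
12.05
```

View pics/w4c.png

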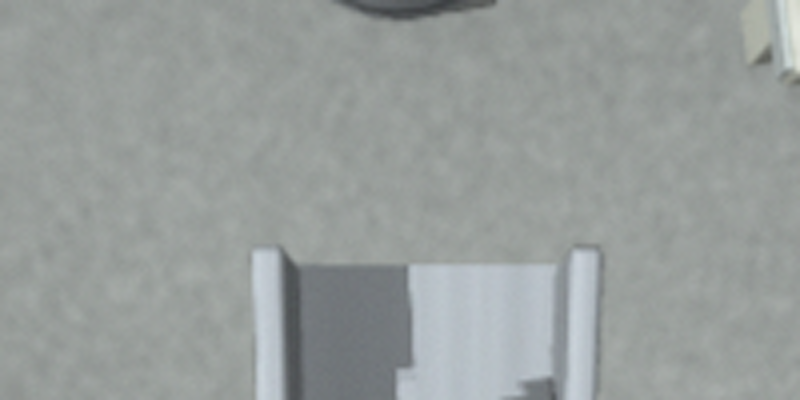

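```bash
python3 - <<'E'
from h import *
o=[np.pi,0,np.radians(82.1)]
robot.move_linear([449,-122,150],o,speed=150)
w=snap('wrist','w5'); print(robot.current_t())
cv2.imwrite('pics/w5c.png',cv2.resize(w['img'][0:110,150:350],None,fx=4,fy=4,interpolation=cv2.INTER_CUBIC))
for c in ([464,-7],[466,-7],[464,-10]):
    a=np.linspace(0,2*np.pi,9)
    print(c,[tuple(np.round(proj(w,[c[0]+34*np.cos(t),c[1]+34*np.sin(t),75]),0)) for t in a[::2]])
E
```

```text
12.8083
[464, -7] [(np.float64(299.0), np.float64(42.0)), (np.float64(247.0), np.float64(-2.0)), (np.float64(209.0), np.float64(56.0)), (np.float64(260.0), np.float64(96.0)), (np.float64(299.0), np.float64(42.0))]
[466, -7] [(np.float64(302.0), np.float64(42.0)), (np.float64(250.0), np.float64(-2.0)), (np.float64(212.0), np.float64(55.0)), (np.float64(262.0), np.float64(96.0)), (np.float64(302.0), np.float64(42.0))]
[464, -10] [(np.float64(299.0), np.float64(47.0)), (np.float64(248.0), np.float64(3.0)), (np.float64(210.0), np.float64(60.0)), (np.float64(260.0), np.float64(100.0)), (np.float64(299.0), np.float64(47.0))]
```

View pics/w5c.png

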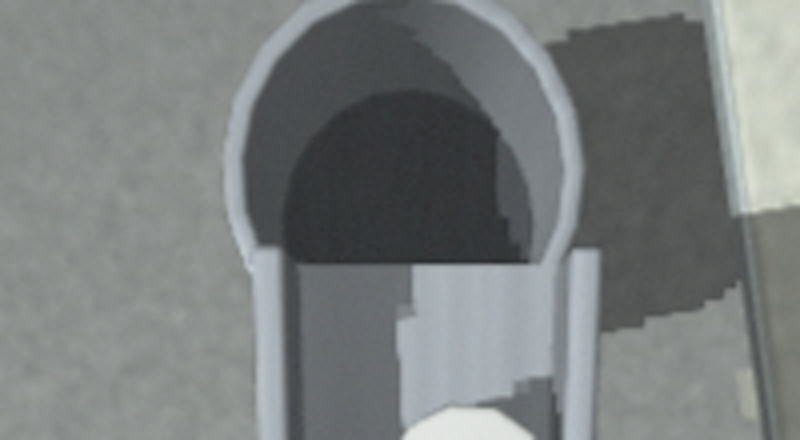

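```bash
cat >> h.py <<'E'
DZ=7.3; ZS=82.
def pose(J,yaw,th,back=17,z=ZS):
    u=np.array([np.cos(yaw),np.sin(yaw)])
    return cup_to_tcp([*(np.array(J)-back*u),z],yaw,th,DZ)
def tilt(J,yaw,th,**k):
    p,e=pose(J,yaw,th,**k); robot.move_linear(p,e,speed=150)
def crop(d): return cv2.GaussianBlur(cv2.cvtColor(d['img'],cv2.COLOR_BGR2GRAY),(5,5),0)[66:215,226:292].astype(int)
def pour_event(J,yaw,th0,step=.01,thmax=.5,back=.12,tag='p',thr=120,log=True):
    th=th0; tilt(J,yaw,th); a=crop(robot.get_image('wrist'))
    while th<thmax:
        th+=step; tilt(J,yaw,th); d=robot.get_image('wrist'); b=crop(d)
        n=int((abs(b-a)>25).sum()); a=b
        if log: print(round(th,3),n,end=' | ')
        if n>thr:
            tilt(J,yaw,th-back); robot.sleep(.15)
            cv2.imwrite(f'pics/{tag}_a.png',d['img']); snap('wrist',tag+'_b'); print('\nEVENT',th,n,robot.current_t()); return th
    return None
E
python3 - <<'E'
from h import *
J=[461.5,-7];y=np.radians(82.1)
p,e=pose(J,y,.15,z=110); robot.move_linear(p,e,speed=120)
tilt(J,y,.15); d=snap('wrist','w6'); snap('side','d6')
print(robot.current_t(),pour_event(J,y,.18,tag='p1'))
E
```

```text
0.19 153 | 
EVENT 0.19 153 14.675
13.5833 0.19
```

View pics/w6.png

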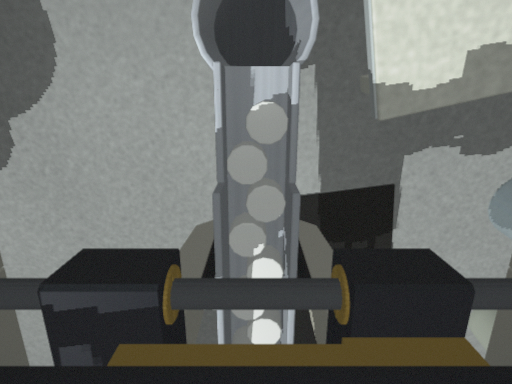

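```bash
ls pics; python3 -c "
import cv2,numpy as np
a=[cv2.imread(f'pics/p1_{k}.png') for k in 'ab' ]
cv2.imwrite('pics/p1.png',cv2.resize(np.hstack([x[0:300,150:360] for x in a]),None,fx=1.8,fy=1.8))"
```

```text
d2.png
d6.png
p1_a.png
p1_b.png
s2.png
scene0.png
scene0c.png
side0.png
side0c.png
w1.png
w2.png
w3.png
w4.png
w4c.png
w5.png
w5c.png
w6.png
wrist0.png
```

View pics/p1.png

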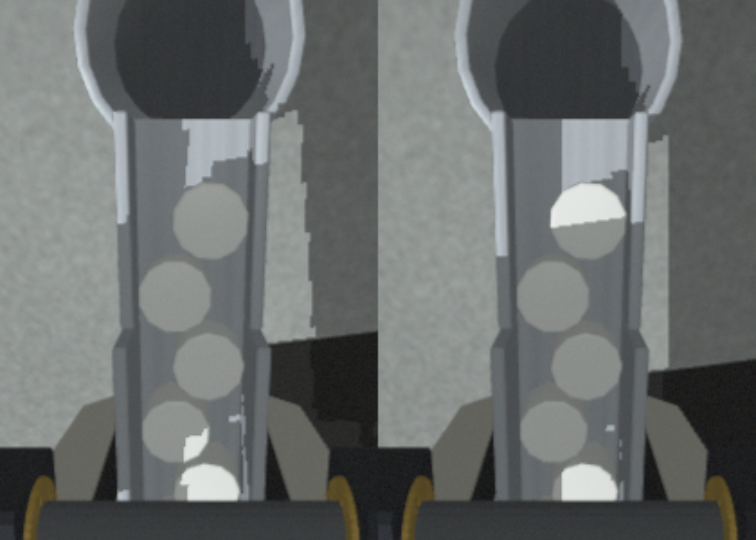

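```bash
python3 - <<'E'
import cv2,numpy as np
for f in('p1_a','p1_b','w6'):
    im=cv2.imread(f'pics/{f}.png').astype(int)
    for (v,u) in ((122,267),(160,247),(180,265),(100,240),(75,270),(140,275),(30,260)): print(im[v,u],end=' ')
    print()
    m=((im[...,2]-im[...,0])*100/(im.sum(2)/3+1)); sub=m[66:240,226:292]
    print(np.percentile(sub,[5,25,50,75,95]).round(1)); cv2.imwrite(f'pics/m_{f}.png',((m>0)*255).astype(np.uint8)[0:300,150:360])
E
```

```text
[147 151 146] [146 147 146] [117 119 117] [114 113 108] [187 182 175] [140 143 140] [54 53 50] 
[-8.4 -7.3 -5.9 -0.7  0.7]
[225 228 224] [140 143 140] [112 113 110] [115 111 106] [186 179 173] [137 140 136] [57 54 54] 
[-8.5 -7.4 -5.8 -0.4  0.7]
[148 150 145] [143 147 144] [115 118 115] [117 115 110] [188 183 175] [142 144 140] [53 52 50] 
[-8.4 -7.3 -6.  -0.7  0.7]
```

View pics/m_p1_b.png

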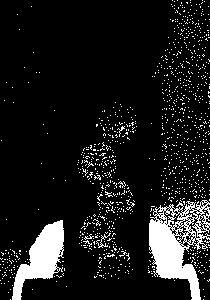

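```bash
cat >> h.py <<'E'
def smask(d):
    im=cv2.GaussianBlur(d['img'],(7,7),0).astype(float)
    return ((im[...,2]-im[...,0])*100/(im.mean(2)+1))>-3.3
def crop(d): return smask(d)[66:212,226:292].astype(int)*100
def front(d):
    m=smask(d)[66:212,228:290]; r=np.where(m.sum(1)>6)[0]; return int(r[0])+66 if len(r) else 999
E
python3 - <<'E'
from h import *
import h
J=[461.5,-7];y=np.radians(82.1)
for f in('p1_a','p1_b','w6'):
    m=crop({'img':cv2.imread(f'pics/{f}.png')}); cv2.imwrite(f'pics/m_{f}.png',(m*2.55).astype(np.uint8)); print(front({'img':cv2.imread(f'pics/{f}.png')}))
a,b,c=[crop({'img':cv2.imread(f'pics/{f}.png')}) for f in('p1_a','p1_b','w6')]
print((a!=b).sum(),(a!=c).sum())
print(pour_event(J,y,.18,tag='p2',thr=300))
d=robot.get_image('wrist');print(front(d))
E
python3 -c "
import cv2,numpy as np
a=[cv2.imread(f'pics/p2_{k}.png') for k in 'ab' ]
cv2.imwrite('pics/p2.png',cv2.resize(np.hstack([x[0:300,150:360] for x in a]),None,fx=1.8,fy=1.8))"
```

```text
101
102
101
104 59
0.19 56 | 0.2 61 | 0.21 67 | 0.22 75 | 0.23 52 | 0.24 60 | 0.25 56 | 0.26 59 | 0.27 73 | 0.28 67 | 0.29 73 | 0.3 77 | 0.31 62 | 0.32 55 | 0.33 68 | 0.34 66 | 0.35 74 | 0.36 275 | 0.37 2324 | 
EVENT 0.37000000000000016 2324 21.2
0.37000000000000016
66
```

View pics/p2.png

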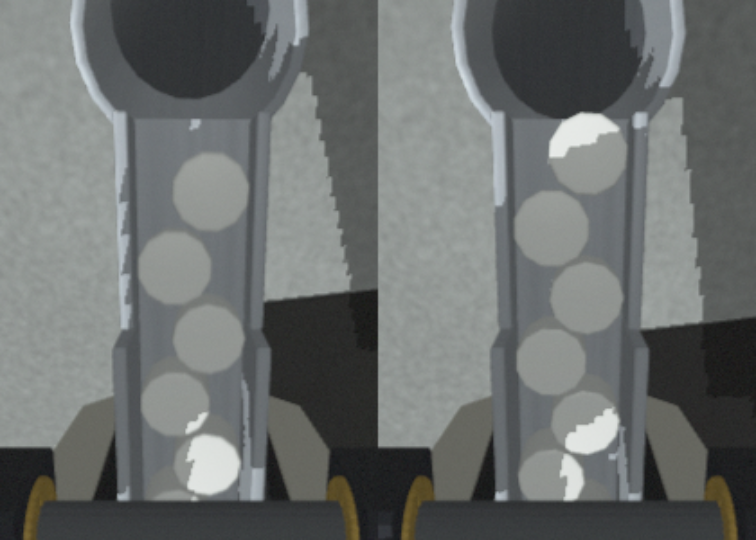

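```bash
cat > show.sh <<'E'
python3 -c "
import cv2,numpy as np
a=[cv2.imread(f'pics/$1_{k}.png') for k in 'ab' ]
cv2.imwrite('pics/$1.png',cv2.resize(np.hstack([x[0:300,150:360] for x in a]),None,fx=1.8,fy=1.8))"
E
python3 - <<'E'
from h import *
J=[461.5,-7];y=np.radians(82.1)
print(pour_event(J,y,.32,tag='p3',thr=170),front(robot.get_image('wrist')))
E
sh show.sh p3
```

```text
0.33 111 | 0.34 80 | 0.35 91 | 0.36 545 | 
EVENT 0.36000000000000004 545 23.2417
0.36000000000000004 66
```

View pics/p3.png

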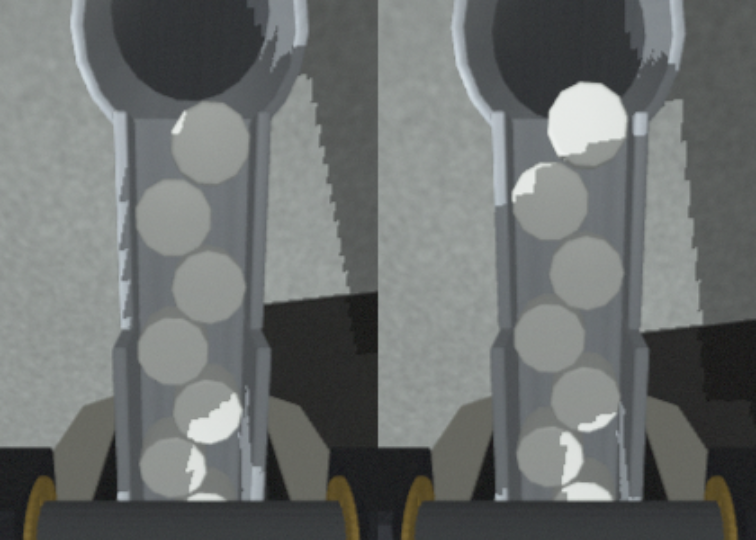

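```bash
python3 - <<'E'
from h import *
J=[461.5,-7];y=np.radians(82.1)
print(pour_event(J,y,.33,tag='p4',thr=170),front(robot.get_image('wrist')))
E
sh show.sh p4
```

```text
0.34 1245 | 
EVENT 0.34 1245 24.3917
0.34 74
```

View pics/p4.png

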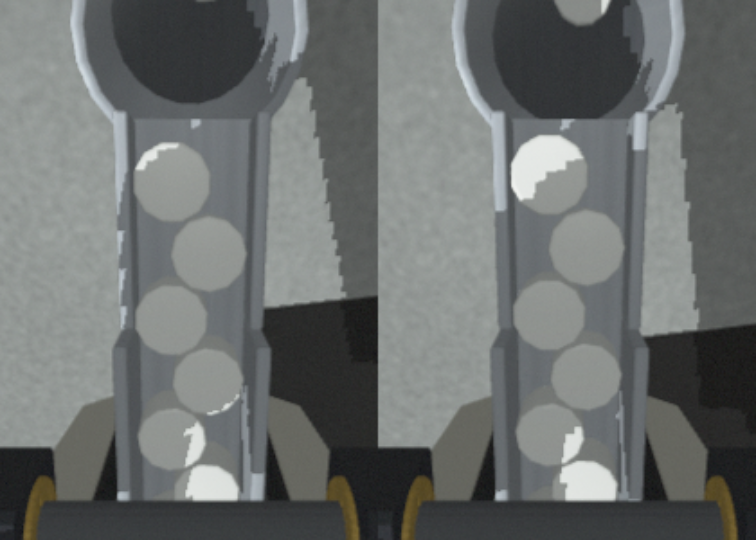

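```bash
python3 - <<'E'
from h import *
J=[461.5,-7];y=np.radians(82.1)
print(pour_event(J,y,.33,tag='p5',thr=170),front(robot.get_image('wrist')))
E
sh show.sh p5
```

```text
0.34 920 | 
EVENT 0.34 920 25.5667
0.34 66
```

View pics/p5.png

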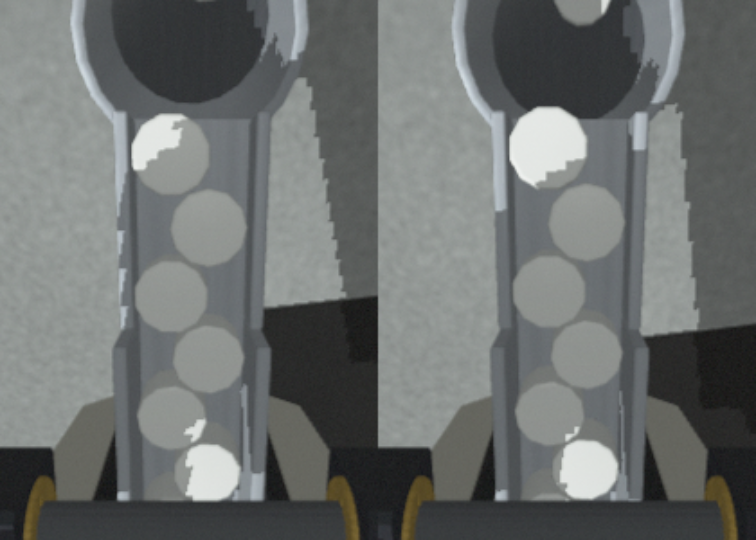

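```bash
python3 - <<'E'
from h import *
J=[461.5,-7];y=np.radians(82.1)
print(pour_event(J,y,.325,tag='p6',thr=170),front(robot.get_image('wrist')))
E
sh show.sh p6
```

```text
0.335 505 | 
EVENT 0.335 505 26.7333
0.335 66
```

View pics/p6.png

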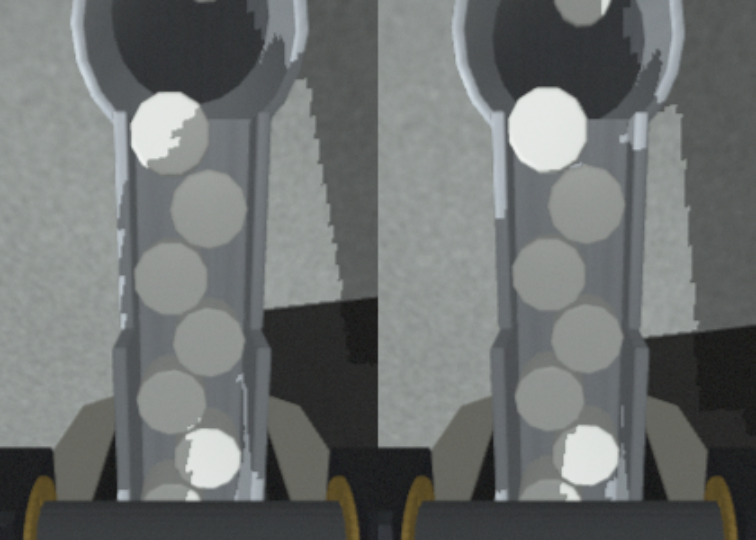

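```bash
python3 - <<'E'
from h import *
J=[461.5,-7];y=np.radians(82.1)
print(pour_event(J,y,.33,tag='p7',thr=170),front(robot.get_image('wrist')))
E
sh show.sh p7
```

```text
0.34 1485 | 
EVENT 0.34 1485 27.9083
0.34 77
```

View pics/p7.png

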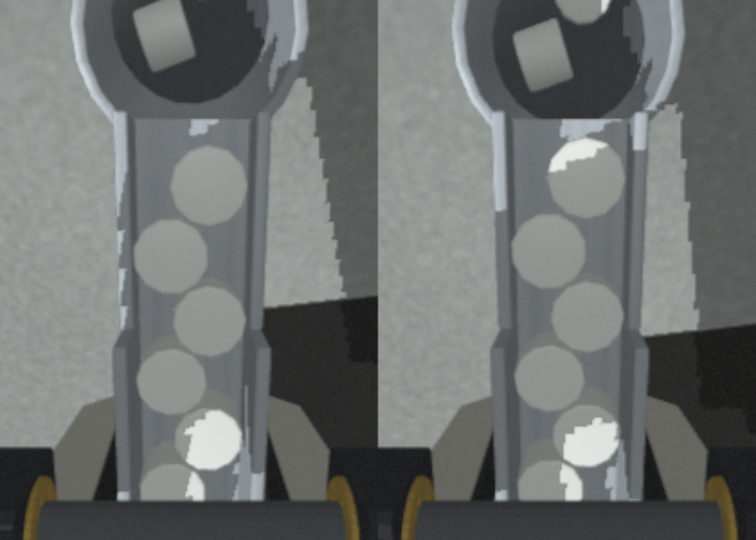

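```bash
python3 - <<'E'
from h import *
J=[461.5,-7];y=np.radians(82.1);A=[440,118.5]
tilt(J,y,.1)
p,e=pose(J,y,0.05,z=130); robot.move_linear(p,e,speed=120)
p,e=pose(A,y,0.05,z=130,back=35); robot.move_linear(p,e,speed=120)
w=snap('wrist','w8'); snap('scene','s8');print(robot.current_t(),front(w))
t=np.linspace(0,2*np.pi,60); c=np.array([proj(w,[A[0]+34*np.cos(x),A[1]+34*np.sin(x),75]) for x in t])
im=w['img'].copy(); cv2.polylines(im,[c.astype(int)],True,(0,0,255),1); cv2.imwrite('pics/w8o.png',im)
E
```

```text
29.925 77
```

View pics/w8o.png

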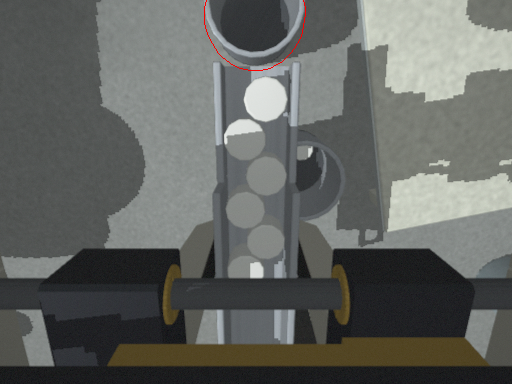

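View pics/s8.png

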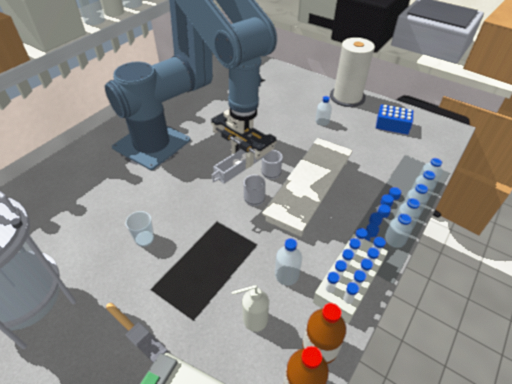

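```bash
python3 - <<'E'
from h import *
y=np.radians(82.1);A=[440,118.5]
p,e=pose(A,y,0.05,z=120,back=5); robot.move_linear(p,e,speed=120)
w=snap('wrist','w9');print(robot.current_t(),front(w))
im=w['img'].copy()
for A,col in((A,(0,0,255)),([438.5,127],(0,255,0))):
    t=np.linspace(0,2*np.pi,60); c=np.array([proj(w,[A[0]+34*np.cos(x),A[1]+34*np.sin(x),75]) for x in t])
    cv2.polylines(im,[c.astype(int)],True,col,1)
cv2.imwrite('pics/w9o.png',cv2.resize(im[0:200,150:360],None,fx=2.8,fy=2.8))
E
```

```text
30.3917 77
```

View pics/w9o.png

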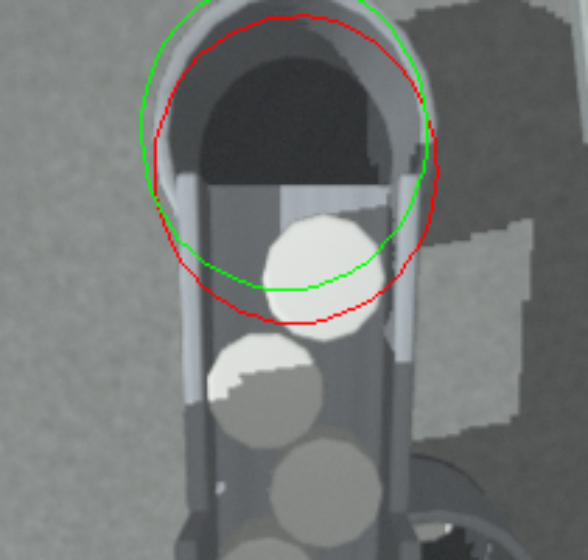

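```bash
python3 - <<'E'
from h import *
w=robot.get_image('wrist')
im=w['img'].copy()
for A,col in(([461.5,-7],(0,0,255)),([441,127.5],(0,255,0))):
    t=np.linspace(0,2*np.pi,60); c=np.array([proj(w,[A[0]+34*np.cos(x),A[1]+34*np.sin(x),75]) for x in t])
    cv2.polylines(im,[c.astype(int)],True,col,1)
cv2.imwrite('pics/w9o2.png',cv2.resize(im[0:280,150:380],None,fx=2.1,fy=2.1))
d=robot.get_image('scene');im=d['img'].copy()
for A,col in(([461.5,-7],(0,0,255)),([441,127.5],(0,255,0)),([442,118],(0,0,255))):
    c=np.array([proj(d,[A[0]+34*np.cos(x),A[1]+34*np.sin(x),75]) for x in t])*4
    im4=cv2.resize(d['img'],None,fx=4,fy=4) if col==(0,0,255) and A[1]<0 else im4
    cv2.polylines(im4,[c.astype(int)],True,col,1)
cv2.imwrite('pics/s9o.png',im4[560:900,850:1350])
E
```

```text
(no output)
```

View pics/w9o2.png

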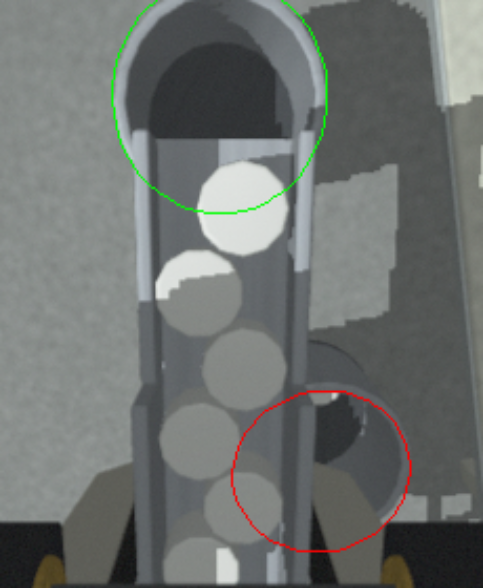

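View pics/s9o.png

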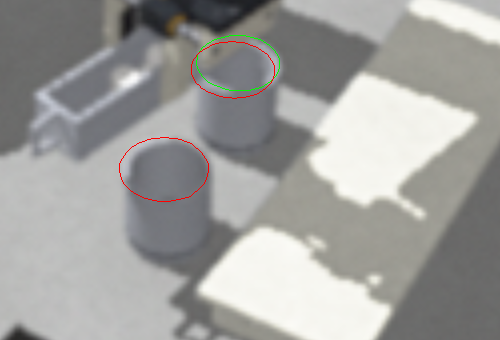

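```bash
python3 - <<'E'
from h import *
y=np.radians(82.1);A=[442,125.5]
p,e=pose(A,y,0.15,z=110); robot.move_linear(p,e,speed=120)
tilt(A,y,.15)
w=snap('wrist','w10');w6=cv2.imread('pics/w6.png');print(robot.current_t(),front(w))
cv2.imwrite('pics/w10c.png',cv2.resize(np.hstack([w6[:240,160:360],w['img'][:240,160:360]]),None,fx=1.9,fy=1.9))
E
```

```text
31.1333 76
```

View pics/w10c.png

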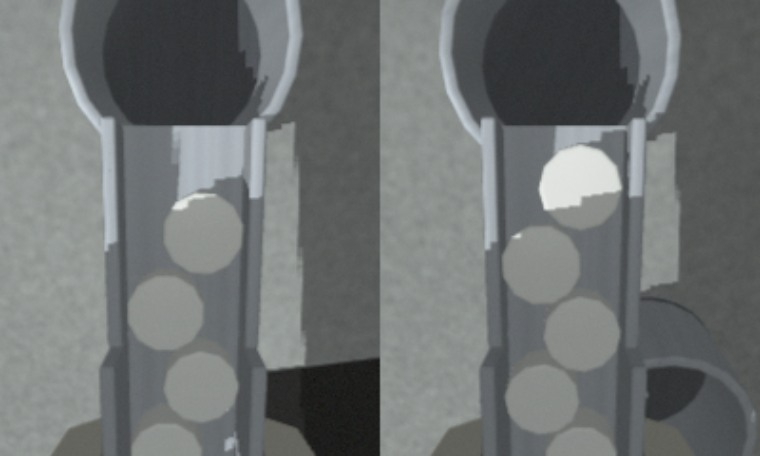

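```bash
python3 - <<'E'
from h import *
y=np.radians(82.1);A=[441,126]
print(pour_event(A,y,.31,tag='q1',thr=170),front(robot.get_image('wrist')))
E
sh show.sh q1
```

```text
0.32 67 | 0.33 57 | 0.34 57 | 0.35 67 | 0.36 548 | 
EVENT 0.36000000000000004 548 33.4917
0.36000000000000004 66
```

View pics/q1.png

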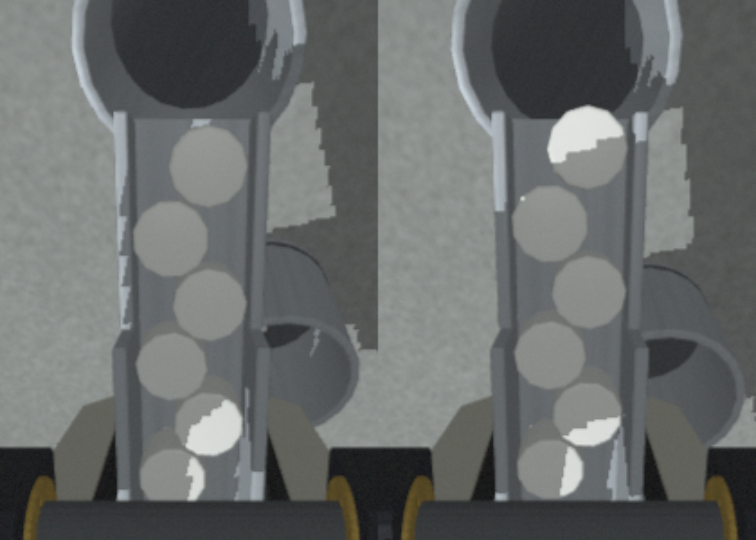

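```bash
python3 - <<'E'
from h import *
y=np.radians(82.1);A=[441,126]
print(pour_event(A,y,.33,tag='q2',thr=170),front(robot.get_image('wrist')))
E
sh show.sh q2
```

```text
0.34 1008 | 
EVENT 0.34 1008 34.6167
0.34 66
```

View pics/q2.png

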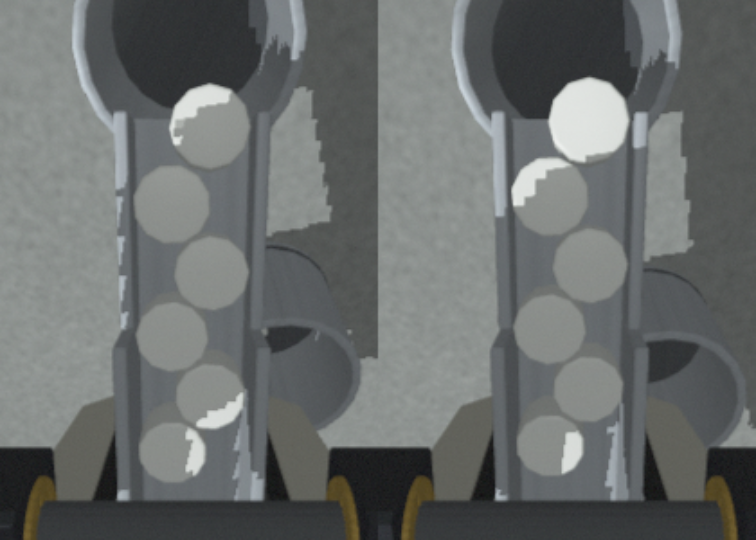

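```bash
python3 - <<'E'
from h import *
y=np.radians(82.1);A=[441,126]
print(pour_event(A,y,.33,tag='q3',thr=170),front(robot.get_image('wrist')))
E
sh show.sh q3
```

```text
0.34 1232 | 
EVENT 0.34 1232 35.7583
0.34 68
```

View pics/q3.png

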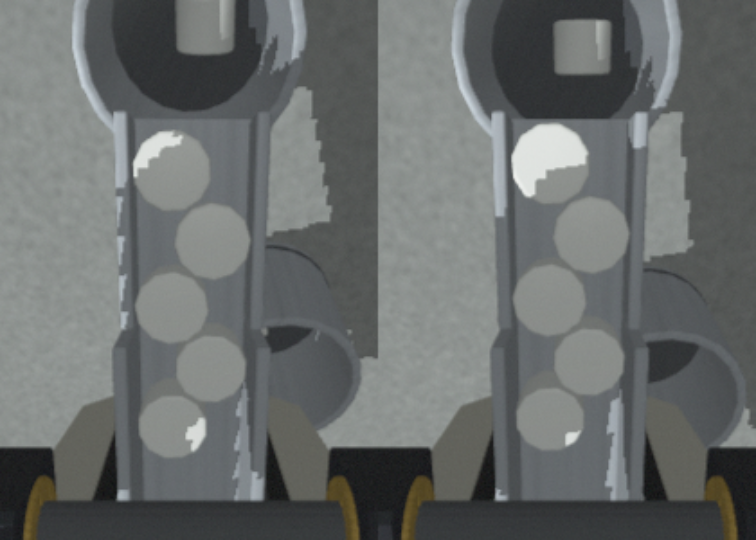

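```bash
python3 - <<'E'
from h import *
y=np.radians(82.1);A=[441,126]
print(pour_event(A,y,.325,tag='q4',thr=170),front(robot.get_image('wrist')))
E
sh show.sh q4
```

```text
0.335 636 | 
EVENT 0.335 636 36.8917
0.335 66
```

View pics/q4.png

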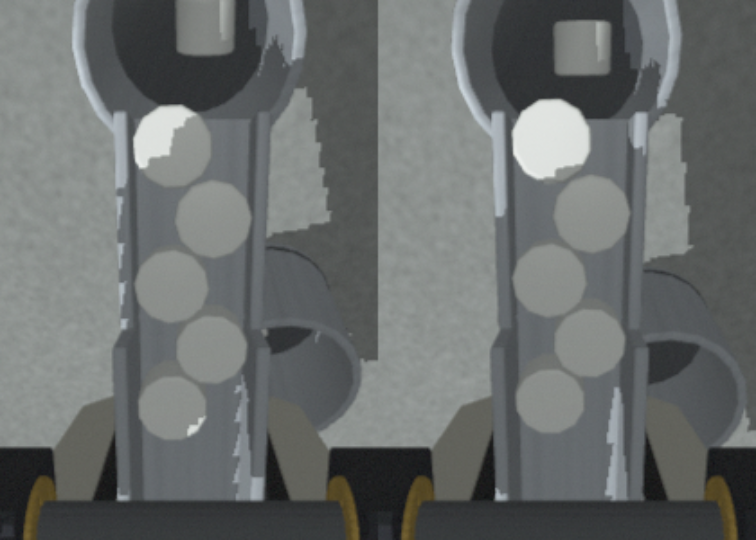

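```bash
python3 - <<'E'
from h import *
y=np.radians(82.1);A=[441,126]
print(pour_event(A,y,.33,tag='q5',thr=170),front(robot.get_image('wrist')))
E
sh show.sh q5
```

```text
0.34 1801 | 
EVENT 0.34 1801 38.0417
0.34 83
```

View pics/q5.png

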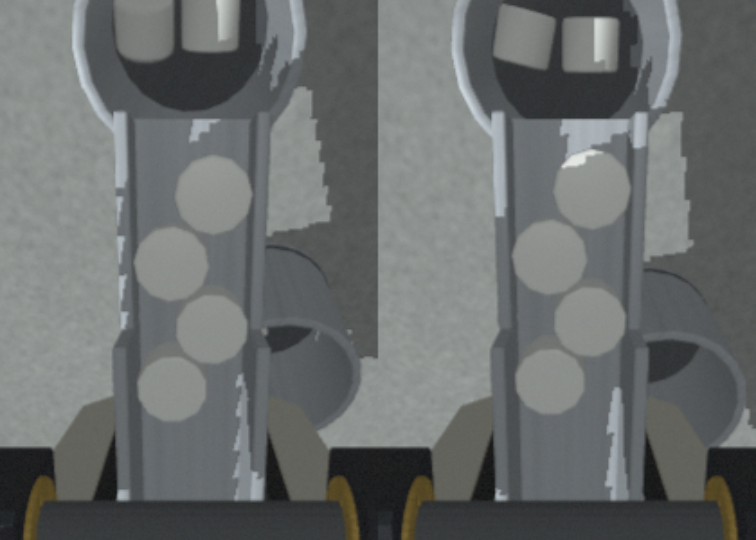

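```bash
python3 - <<'E'
from h import *
y=np.radians(82.1);A=[441,126]
tilt(A,y,.1)
p,e=pose(A,y,0.0,z=135); robot.move_linear(p,e,speed=120)
o=[np.pi,0,np.pi/2]
robot.move_linear([499.5,-285.5,150],o,speed=150)
robot.move_linear([499.5,-285.5,30],o,speed=100)
print(robot.move_linear([499.5,-285.5,9.5],o,speed=25,f_stop=6),robot.current_tcp_pos(),robot.current_eef_rot())
robot.move_gripper(0.65); 
robot.move_linear([499.5,-285.5,120],o,speed=120)
robot.move_linear([499.5,-310,230],o,speed=200)
snap('wrist','w11');snap('scene','s11');snap('side','d11');print(robot.current_t())
E
```

```text
True [ 499.19099552 -285.24744571    9.9142013 ] [-3.14078884e+00 -6.76052292e-04  1.57075317e+00]
45.7167
```

View pics/w11.png

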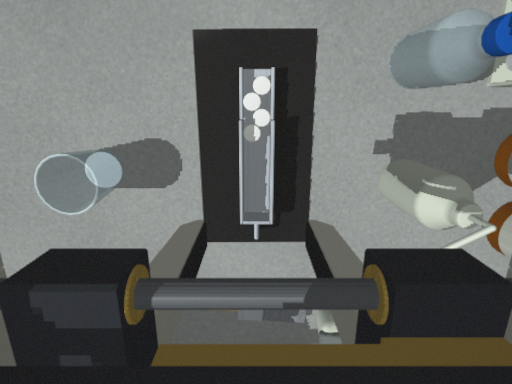

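View pics/s11.png

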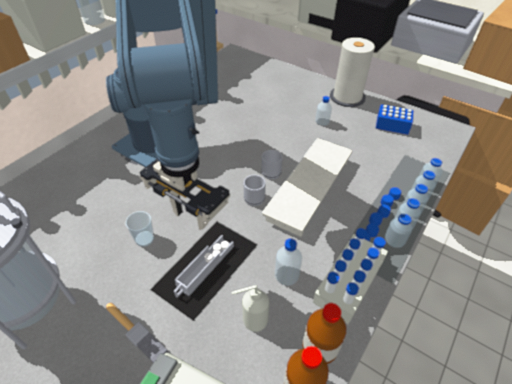

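View pics/d11.png

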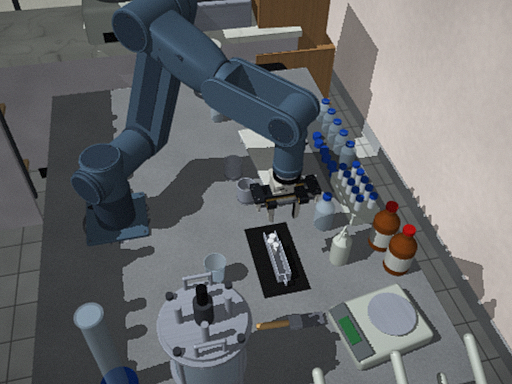

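```bash
python3 - <<'E'
from h import *
w=robot.get_image('wrist')
g=lambda u,v,z: onz(w,u,v,z)[:2]
q=np.array([g(240,222,43),g(273,222,43),g(240,68,25),g(275,68,25)]);print(q.mean(0));m=np.array([g(194,30,3),g(317,29,3),g(306,241,3),g(207,241,3)]);print(m.mean(0),m.round(0).tolist())
robot.move_ptp([520,0,330],[np.pi,0,np.pi/2])
w=snap('wrist','w12');print(robot.current_t(),robot.current_tcp_pos())
E
```

```text
[ 500.07196115 -283.59514638]
[ 498.86504441 -283.6051446 ] [[424.0, -146.0], [572.0, -145.0], [571.0, -422.0], [428.0, -422.0]]
47.0583 [520.03340554  -1.12360113 329.24283432]
```

View pics/w12.png

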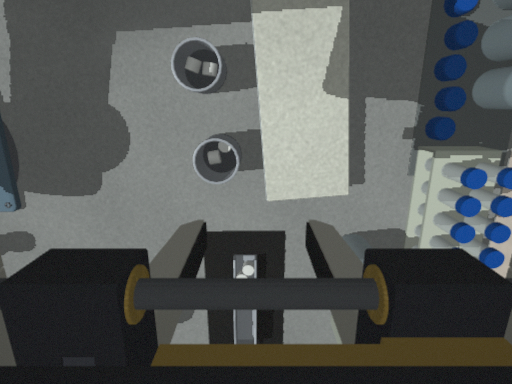

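```bash
python3 - <<'E'
from h import *
w=robot.get_image('wrist')
g=lambda u,v,z: onz(w,u,v,z)[:2]
m=np.array([g(251.5,13,50),g(342,6.5,50),g(348.5,193,50),g(267,200,50)]);print(m.mean(0),m.round(1).tolist(),[np.linalg.norm(m[i]-m[(i+1)%4]).round(1) for i in range(4)],np.degrees(np.arctan2(*(m[0]+m[1]-m[2]-m[3])[::-1])))
im=cv2.resize(w['img'],None,fx=3,fy=3); t=np.linspace(0,2*np.pi,60)
for A in ([441,126],[461.5,-7]):
    c=np.array([proj(w,[A[0]+34*np.cos(x),A[1]+34*np.sin(x),75]) for x in t])*3
    cv2.polylines(im,[c.astype(int)],True,(0,0,255),1)
c=np.array([proj(w,[*p,50]) for p in m])*3; cv2.polylines(im,[c.astype(int)],True,(0,255,0),1)
cv2.imwrite('pics/w12o.png',im[0:600,450:1100])
E
```

```text
[588.66163513  66.96658082] [[514.7, 194.4], [635.9, 201.9], [666.3, -58.5], [537.8, -69.9]] [np.float64(121.4), np.float64(262.2), np.float64(129.0), np.float64(265.3)] 95.83022518305408
```

View pics/w12o.png

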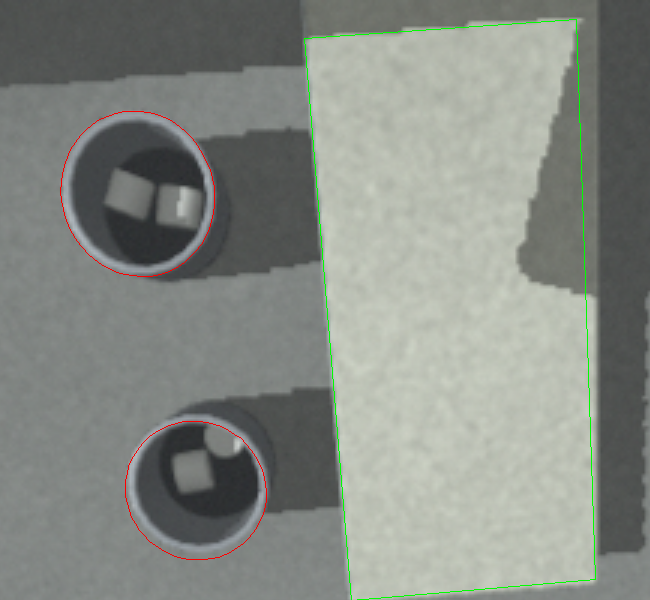

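```bash
cat > pp.py <<'E'
from h import *
def pick(J,yaw):
    o=[np.pi,0,yaw]
    robot.move_gripper(1.0)
    robot.move_ptp([*J,170],o)
    robot.move_linear([*J,100],o,speed=120)
    print('hit',robot.move_linear([*J,20],o,speed=60,f_stop=8),robot.current_tcp_pos())
    robot.move_gripper(0.0); print('w',robot.current_gripper_width()*93)
    robot.move_linear([*J,26],o,speed=20);print(robot.current_contact_force())
    robot.move_linear([*J,150],o,speed=100); print(robot.current_contact_force(),robot.current_t())
def place(P,yaw):
    o=[np.pi,0,yaw]
    robot.move_linear([*P,150],o,speed=120)
    robot.move_linear([*P,78],o,speed=80)
    print('touch',robot.move_linear([*P,69],o,speed=15,f_stop=5),robot.current_tcp_pos())
    robot.move_gripper(1.0)
    robot.move_linear([*P,175],o,speed=100); print(robot.current_t())
E
python3 - <<'E'
from pp import *
y=np.radians(94.8)
pick([442.5,126],y)
place([582.5,170.4],y)
snap('scene','s13');snap('side','d13')
robot.move_ptp([520,0,330],[np.pi,0,np.pi/2]); snap('wrist','w13')
E
```

```text
hit False [442.84760106 126.04034838  20.34863455]
w 68.25573168398
[ 0.14062492 -0.12144315 -3.90647709]
[ 0.56992218 -0.19196054 -3.99623613] 53.2917
touch True [582.4622194  170.3937475   70.04333115]
58.0917
```

View pics/w13.png

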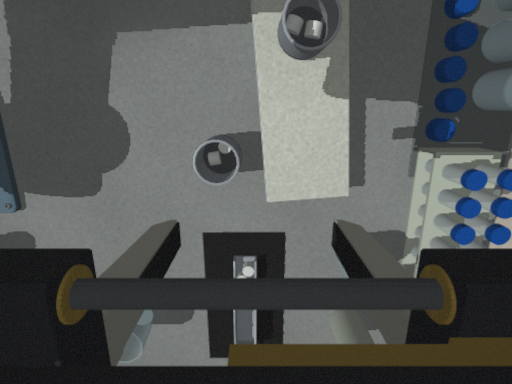

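View pics/d13.png

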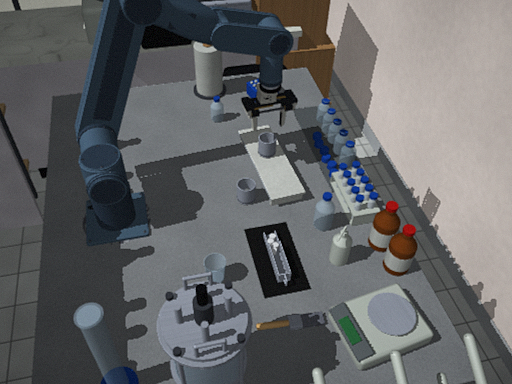

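```bash
python3 - <<'E'
from pp import *
print(robot.current_qpos().round(2)); q0=robot.inverse_kinematics([461.5,-4.5,20],[np.pi,0,0]);print(q0)
q1=robot.inverse_kinematics([461.5,-4.5,20],[np.pi,0,np.pi]);print(q1)
w=robot.get_image('wrist'); im=cv2.resize(w['img'],None,fx=3,fy=3); t=np.linspace(0,2*np.pi,60)
for A in ([461.5,-4.5],):
    c=np.array([proj(w,[A[0]+34*np.cos(x),A[1]+34*np.sin(x),75]) for x in t])*3
    cv2.polylines(im,[c.astype(int)],True,(0,0,255),1)
cv2.imwrite('pics/w14o.png',im[350:600,450:900])
E
```

```text
[-0.21  0.15  1.4   0.    1.59 -0.21]
[-2.52193882e-01  3.46299622e-01  1.98626357e+00 -4.44089210e-16
  8.09029457e-01  1.31860244e+00]
[-0.25219388  0.34629962  1.98626357  0.          0.80902946 -1.82299021]
```

View pics/w14o.png

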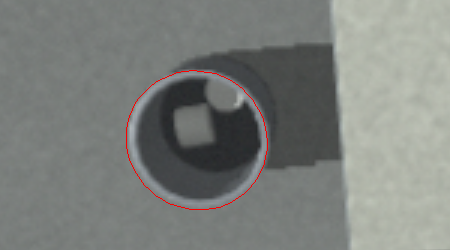

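```bash
python3 - <<'E'
from pp import *
pick([461.8,-4.3],0.0)
place([589.5,87.6],np.radians(94.8))
robot.move_ptp([520,0,330],[np.pi,0,np.pi/2]); w=snap('wrist','w15');print(robot.current_t())
im=cv2.resize(w['img'],None,fx=3,fy=3); t=np.linspace(0,2*np.pi,60)
for A in ([589.5,87.6],[582.5,170.4]):
    c=np.array([proj(w,[A[0]+34*np.cos(x),A[1]+34*np.sin(x),125]) for x in t])*3
    cv2.polylines(im,[c.astype(int)],True,(0,0,255),1)
cv2.imwrite('pics/w15o.png',im[0:600,450:1100])
E
```

```text
hit False [462.10653273  -4.35540139  20.33841128]
w 68.39898675078227
[-0.58803395 -0.26180335 -3.59972734]
[-0.02846948 -0.19951293 -4.00595266] 65.4
touch True [589.45530222  87.59752683  70.13863532]
70.6333
71.4667
```

View pics/w15o.png

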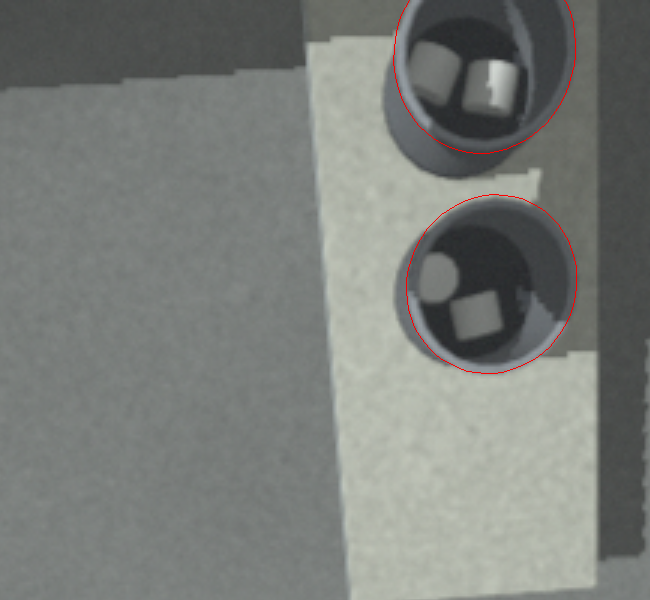

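```bash
python3 - <<'E'
from h import *
robot.move_j([0.928,0.0,1.2,0,1.9,-0.203])
d=snap('scene','s16');s=snap('side','d16');print(robot.current_t())
a=cv2.resize(d['img'][130:330,140:360],None,fx=1.8,fy=1.8);b=cv2.resize(s['img'][110:310,200:420],None,fx=1.8,fy=1.8)
cv2.imwrite('pics/f16.png',np.hstack([a,b]))
E
```

```text
73.5917
```

View pics/f16.png

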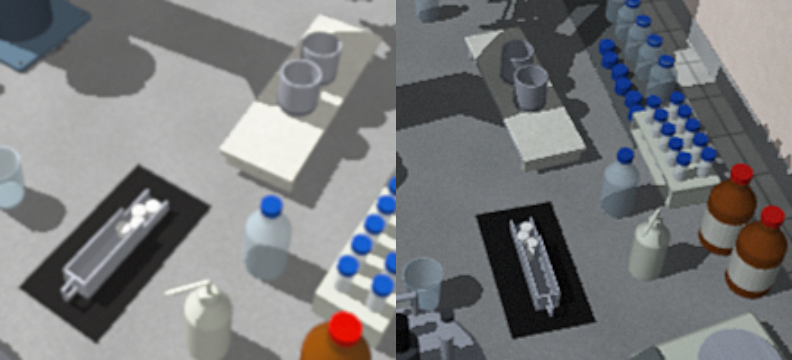

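View pics/s16.png

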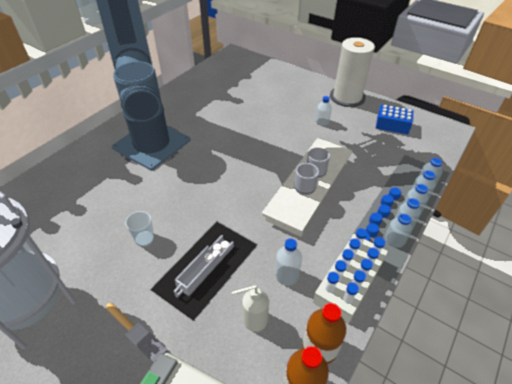

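```bash
python3 -c "
from h import *
robot.hand_in()"
```

```text
the job is handed in; nothing more can be done
```

The job is done and handed in at about 74 s on the robot's clock. No verdict was reported.

- **Pouring:** Two jars were present. I tipped two grinding pieces into each from the spout, tilting by about 20 degrees in small steps and watching through the wrist camera.
- **Cup:** It stands level on its mat, about 1 mm from the middle, with the other four pieces still in it. That accounts for all eight, and none show on the bench.
- **Jars:** Both stand upright in a row along the middle line of the shelf. I set them 83 mm apart, which leaves about 15 mm between them, and the last wrist picture showed them within a few millimetres of that.
- **Other labware:** The final pictures show nothing else moved.

**Disagreements:**
- **Far jar:** The first estimate from the fixed cameras was about 8 mm off along y from the wrist view. I used the wrist view, and the jar was gripped cleanly there.
- **Shelf far end:** I measured it only from the two fixed cameras, because a shadow hid it from the wrist camera. The row may therefore be up to about 5 mm off centre along the shelf.

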